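Crack the stuck desiccator lid and hold it ajar

TASK

Two like desiccator pots stand on the microscope bench; one lid just rests on its pot, the other is stuck fast by its gasket, and only a pull upward by the knob tells which. Find the stuck lid, pull it free and finish holding it in the gripper level, straight above its pot and about 10 mm off the rim, so that air can bleed in; do not let go. The resting lid must finally sit shut on its own pot as before, neither lid may ever come up more than about 15 mm, and the other things on the bench are to be left alone.

Things in the scene. Friction and masses are not known exactly. Their poses are not given: they have to be found in the camera images.
- lid_1: Loose round aluminium lid: disc 114 mm across, 8 mm thick; under it a spigot 88 mm across reaches 7.4 mm into the pot; on its middle an upright black cylinder knob 30 mm across, 32 mm tall, gripped from above from any side. Origin: centre of the disc's underside, on the rim when shut; the knob spans 8 to 40 mm above it; z up. Weighs 0.17 to 0.35 kg. 
- lid_2: Loose round aluminium lid: disc 114 mm across, 8 mm thick; under it a spigot 88 mm across reaches 7.4 mm into the pot; on its middle an upright black cylinder knob 30 mm across, 32 mm tall, gripped from above from any side. Origin: centre of the disc's underside, on the rim when shut; the knob spans 8 to 40 mm above it; z up. Weighs 0.17 to 0.35 kg. 
- pot_1: Dark steel pot, 108 mm across, 70 mm tall, bolted down by a foot 128 mm across; cannot move. Origin: centre of its underside on the bench; rim 70 mm above. Bore 96 mm. Belongs to lid_1. The stuck lid hardly gives until pulled up with 8 to 21 N (weight included), lets go suddenly, is clear of its gasket 6.5 mm up, and then only its weight is left; the resting one comes up with its weight alone. They look alike.
- pot_2: Dark steel pot, 108 mm across, 70 mm tall, bolted down by a foot 128 mm across; cannot move. Origin: centre of its underside on the bench; rim 70 mm above. Bore 96 mm. Belongs to lid_2. The stuck lid hardly gives until pulled up with 8 to 21 N (weight included), lets go suddenly, is clear of its gasket 6.5 mm up, and then only its weight is left; the resting one comes up with its weight alone. They look alike.
- objective: Bystander, loose, not to be disturbed. Steel microscope objective standing on the bench, 33 mm across, 50 mm tall, origin at its foot.
- slide_box: Bystander, loose, not to be disturbed. Flat grey slide box 85 x 170 x 30 mm (x, y, z), origin at the centre of its underside.
- dish: Bystander, loose, not to be disturbed. Glass dish with cover, 63 mm across, 15 mm tall, origin at the centre of its underside.
- driver: Bystander, loose, not to be disturbed. Screwdriver lying along its x axis, 160 mm long.

How it is judged:
At the end, for the whole second after the job is handed in: The once stuck lid is held by the fingers 6.5 to 15 mm off its rim, level within 7 degrees, within 12 mm of its pot's axis, still, clear of the pot; the resting lid sits shut (1.5 mm in height, 6 mm sideways), untouched, under its own weight only (a lid still stuck presses with over 10 N) (((z of lid_1 in the frame of pot_1 between 0.0765 and 0.085 m and horizontal distance between lid_1 and pot_1 below 0.012 m and angle between lid_1's own z axis and vertical below 0.12 rad and linear speed of each of lid_1, lid_2 below 0.02 m/s and contact force between the fingers and lid_1 above 1 N and contact force between lid_1 and pot_1 below 0.3 N and horizontal distance between lid_2 and pot_2 below 0.006 m and z of lid_2 in the frame of pot_2 between 0.0685 and 0.0715 m and angle between lid_2's own z axis and vertical below 0.03 rad and contact force between lid_2 and pot_2 below 6 N and contact force between each of the arm, the fingers and lid_2 below 0.1 N) or (z of lid_2 in the frame of pot_2 between 0.0765 and 0.085 m and horizontal distance between lid_2 and pot_2 below 0.012 m and angle between lid_2's own z axis and vertical below 0.12 rad and linear speed of each of lid_2, lid_1 below 0.02 m/s and contact force between the fingers and lid_2 above 1 N and contact force between lid_2 and pot_2 below 0.3 N and horizontal distance between lid_1 and pot_1 below 0.006 m and z of lid_1 in the frame of pot_1 between 0.0685 and 0.0715 m and angle between lid_1's own z axis and vertical below 0.03 rad and contact force between lid_1 and pot_1 below 6 N and contact force between each of the arm, the fingers and lid_1 below 0.1 N))); the arm keeps its last pose, push and grip.
It fails at once if a lid is raised more than 22 mm (z of lid_1 in the frame of pot_1 above 0.092 m or z of lid_2 in the frame of pot_2 above 0.092 m).
It fails at once if the objective is disturbed (moved over 15 mm) (distance of objective from where it was at the start of the episode above 0.015 m).
It fails at once if the slide box is disturbed (moved over 15 mm) (distance of slide_box from where it was at the start of the episode above 0.015 m).
It fails at once if the dish is disturbed (moved over 15 mm) (distance of dish from where it was at the start of the episode above 0.015 m).
It fails at once if the driver is disturbed (moved over 15 mm) (distance of driver from where it was at the start of the episode above 0.015 m).
It also fails if it takes over 54 s, if anything falls off the work surface, if the arm or the gripper's body presses on something with over 40 N, if the wrist force passes 120 N, or if a joint passes its speed limit or range.

ROBOT

A 6-joint arm with a two-finger parallel gripper is mounted at the origin on the work surface. World frame = base frame: x ahead of the robot, y to its left, z up, the work surface at z = 0. Lengths are in m, angles in rad, forces in N, time in s.
With the tool pointing down it reaches from about 0.3 to 0.875 m from the base axis. Payload 6.4 kg.
Tool frame: the origin (TCP) lies midway between the tips of the shut fingers; the grasp point (between the pads) lies 19 mm behind it; z points along the fingers, y is the line along which they close (so a half turn about z gives the same grasp; the last joint's range is limited). The gripper opens to 85 mm and grips with 20 to 120 N. Pads are 22 mm wide; open, the fingers measure 114 mm over their backs; the gripper's body (76 mm by 85 mm) begins 54 mm behind the grasp point. The pads swing forward as they close: fully open they stand 13 mm farther back than shut.
Start: joints at [-1.321, 0.181, 1.607, -0, 1.354, -0.206], TCP at [0.253, -0.516, 0.231] pointing down, gripper open.
Joint ranges: [-2.99, 2.99], [-0.89, 2.07], [0.3, 2.58], [-1.14, 4.28], [0, 2.63], [-3.12, 3.12]. Speed limits (rad/s): [2.57, 2.57, 3.01, 3.14, 3.14, 3.14].

INTERFACE

Orientations are given as a unit quaternion [w, x, y, z].
In Python, from bench import status, camera, ctrl gives the robot as it stands. The module is installed in compiled form; this text tells all that it offers.
- The arm moves only by the shell command python3 -m handwheel 'ROWS'. ROWS is JSON, a list that holds one entry, the list of rows, each a list of 7 numbers: the opening, from -1 (shut) to 1 (fully open), then the shift along the tool's x, y, z in cm, then the turn, a rotation vector about the tool's x, y, z in degrees. A call has 1 to 10 rows; each row is the pose to reach, as a shift and turn from the pose commanded when the call began, along the tool's axes at that moment; what a row does not reach only later rows make up. A row lasts 1/8 s, in which the tool goes at most 62.5 mm and 10.7 degrees, less where a joint would pass 70% of its speed; a pose out of reach is approached as far as the arm can. A call with a gripper value outside its range is refused whole. The fingers move at their own pace and stop on an object; the grip force is fixed at half the most. Time passes only in rows, so rows that repeat a pose let the fingers close. It gives the time, the measured TCP pose, the force, the opening and the grip force at its end, in the units of the state.
- status.get_obs(): the state, without advancing time (a new reading comes with each control period).
- camera(name): name is "side" or "top" or "wrist"; returns a dict with "frame" (400x640x3 uint8, blue, green, red), "depth" (400x640 float32, m along the optical axis (not along the pixel's ray), 0 where there is no reading), "fx", "fy", "cx", "cy" (pixels), "dist" ([k1, k2, p1, p2, k3] as OpenCV has them; the pictures are not rectified), "extrinsics" (4x4, takes a point from camera to world coordinates); the wrist camera has in their place "hand_eye" (4x4, takes a point from camera to tool coordinates, whose origin is the TCP and whose axes are the flange's). Camera axes: x right, y down, z forward; pixel columns grow to the right and rows downward; lengths in m; the calibration is good to about 2 mm. A picture is of the moment at which its call begins: read the wrist's pose just before it.
- ctrl.hand_in(): hands the job in; it is judged then, once.
The state is a dict: "time_s": time; "q": joint angles; "dq": joint speeds; "joint_efforts": joint torques, N m; "eef_pos": TCP position; "eef_rot": TCP orientation; "wrist_force": force on the tool from outside, world axes, zero at the start; "torque": the same for the moment, N m; "opening": opening from 0.0 (shut) to 1.0 (fully open); "grasp_force": force on a finger pad.
Only numpy, scipy, OpenCV 4.12 (cv2) and the standard library are available. Lean on these libraries where they do the work, as an engineer would, in place of code of your own. Each camera call takes 0.05 s, during which the arm holds its last target. There are 200 camera calls.

## Working session

There is one attempt and no reset: what is moved stays moved. The work goes in short steps, Python scripts to look and compute and a shell command to move; the robot and the scene stay as the last step left them, time stands still between calls to the robot, and variables do not carry over. Pictures are saved under pics/ and viewed, at most 10 in all, crops included, and the job is handed in when it is done.

```bash
mkdir -p pics; cat > h.py <<'E'
import numpy as np, cv2
from bench import status, camera
from scipy.spatial.transform import Rotation as R
def pt(c,u,v,d=None,T=None):
    K=np.array([[c["fx"],0,c["cx"]],[0,c["fy"],c["cy"]],[0,0,1.]])
    if d is None:
        w=c["depth"][int(v)-2:int(v)+3,int(u)-2:int(u)+3]; d=np.median(w[w>0])
    x,y=cv2.undistortPoints(np.array([[[u,v]]],float),K,np.array(c["dist"],float))[0,0]
    T=np.array(c["extrinsics"]) if T is None else T
    return (T@np.array([x*d,y*d,d,1]))[:3]
E
python3 - <<'E'
from h import *
import pickle
o=status.get_obs(); print(o)
c=camera("top"); cv2.imwrite("pics/top.png",c["frame"]); pickle.dump(c,open("top.pkl","wb"))
print(np.round(c["extrinsics"],3))
E
```

```text
{'time_s': 0.0, 'q': array([-1.32126489e+00,  1.81544240e-01,  1.60800937e+00,  1.13181002e-05,
        1.35378748e+00, -2.06303409e-01]), 'dq': array([-5.65141758e-04,  5.16342004e-04, -9.74506217e-04, -9.97713941e-04,
       -4.87017342e-05, -1.38850924e-03]), 'joint_efforts': array([-6.52443359e-04, -4.44871151e+01, -3.51339805e+01, -3.72506320e-04,
        9.04677843e-03, -8.80066047e-07]), 'eef_pos': array([ 0.25300064, -0.51573709,  0.23038169]), 'eef_rot': array([-8.74132119e-04,  9.74138969e-01,  2.25948015e-01, -1.33698993e-05]), 'wrist_force': array([0.05102165, 0.09404582, 0.79925542]), 'torque': array([0.03289636, 0.00362449, 0.02267269]), 'grasp_force': 0.0, 'opening': 1.0001694787630155}
[[ 0.016 -0.999  0.043  0.519]
 [-1.    -0.016  0.003  0.02 ]
 [-0.002 -0.043 -0.999  1.106]
 [ 0.     0.     0.     1.   ]]
```

View pics/top.png

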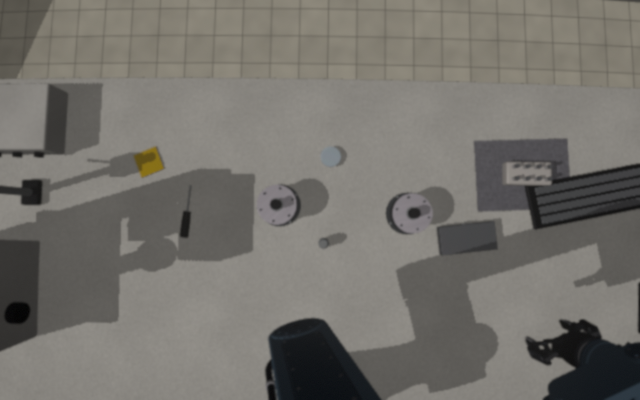

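The picture shows two round lids, centred near pixels (277,204) and (411,213). The objective is at (323,243), the dish at (333,156), the box at (467,238) and the driver at (186,215). The gripper is at lower right.

```bash
python3 - <<'E'
from h import *
import pickle
c=pickle.load(open("top.pkl","rb"))
for n,(u0,v0) in dict(A=(277,204),B=(411,213)).items():
    P=np.array([pt(c,u,v,c["depth"][v,u]) for v in range(v0-28,v0+29) for u in range(u0-28,u0+29) if c["depth"][v,u]>0])
    for lo,hi in((.066,.09),(.1,.13)):
        q=P[(P[:,2]>lo)&(P[:,2]<hi)]; print(n,len(q),q.mean(0).round(4),((q.min(0)+q.max(0))/2).round(4),np.ptp(q,0).round(3))
for n,p in dict(obj=(323,243),dish=(333,156),box=(467,238),drv=(186,222)).items(): print(n,pt(c,*p).round(3))
o=status.get_obs();q=o["eef_rot"];print(R.from_quat(q,scalar_first=True).as_matrix().round(3))
E
```

```text
A 1158 [0.5524 0.1483 0.0781] [0.5525 0.1481 0.078 ] [0.111 0.112 0.019]
A 93 [0.5525 0.1483 0.1098] [0.5527 0.1482 0.1097] [0.028 0.028 0.011]
B 1166 [ 0.5335 -0.2373  0.0786] [ 0.533  -0.2384  0.0782] [0.111 0.113 0.02 ]
B 98 [ 0.5336 -0.2371  0.1098] [ 0.534  -0.2377  0.1083] [0.028 0.028 0.015]
obj [0.444 0.014 0.049]
dish [ 0.704 -0.012  0.015]
box [ 0.463 -0.414  0.031]
drv [0.497 0.426 0.023]
[[ 0.898  0.44  -0.   ]
 [ 0.44  -0.898  0.002]
 [ 0.    -0.002 -1.   ]]
```

```bash
python3 -m handwheel '[[[1,37.4,-12.7,7,0,0,0],[1,37.4,-12.7,7,0,0,0],[1,37.4,-12.7,7,0,0,0],[1,37.4,-12.7,7,0,0,0],[1,37.4,-12.7,7,0,0,0],[1,37.4,-12.7,7,0,0,0],[1,37.4,-12.7,7,0,0,0],[1,37.4,-12.7,7,0,0,0],[1,37.4,-12.7,7,0,0,0],[1,37.4,-12.7,7,0,0,0]]]'
python3 - <<'E'
from h import *
o=status.get_obs(); c=camera("wrist"); cv2.imwrite("pics/w1.png",c["frame"])
W=np.eye(4);W[:3,:3]=R.from_quat(o["eef_rot"],scalar_first=True).as_matrix();W[:3,3]=o["eef_pos"]
T=W@np.array(c["hand_eye"]);print(np.round(c["hand_eye"],3))
v,u=np.mgrid[0:400:3,0:640:3]; P=np.array([pt(c,a,b,c["depth"][b,a],T) for a,b in zip(u.ravel(),v.ravel()) if c["depth"][b,a]>0])
r=np.hypot(P[:,0]-.5335,P[:,1]+.2373)
for lo,hi in((.066,.09),(.106,.114)):
    q=P[(P[:,2]>lo)&(P[:,2]<hi)&(r<.07)]; 
    if len(q): print(len(q),q.mean(0).round(4),((q.min(0)+q.max(0))/2).round(4),np.ptp(q,0).round(3))
E
```

```text
time_s: 1.3
eef_pos: [0.5324, -0.2387, 0.1615]
eef_rot: [0.0, 0.974, 0.225, -0.0]
wrist_force: [0.7, -0.1, -0.4]
opening: 1.0
grasp_force: 0.0
[[-0.001 -0.956 -0.295  0.076]
 [ 1.    -0.001 -0.001 -0.   ]
 [ 0.    -0.295  0.956 -0.143]
 [ 0.     0.     0.     1.   ]]
1451 [ 0.5394 -0.2339  0.0784] [ 0.5354 -0.2361  0.0804] [0.113 0.112 0.018]
143 [ 0.5363 -0.2357  0.1101] [ 0.5353 -0.2359  0.1093] [0.029 0.028 0.005]
```

View pics/w1.png

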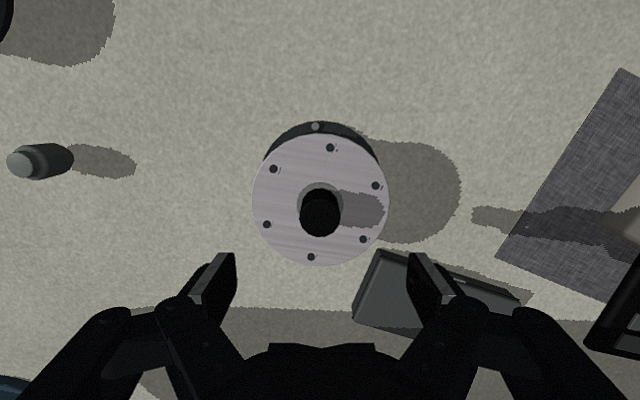

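The knob is at (320,213), centred between the fingers, with the lid around it. The wrist and top views agree to 3 mm. I'll go down and grip.

```bash
python3 -m handwheel '[[[1,0.25,-0.1,4,0,0,0],[1,0.25,-0.1,7,0,0,0],[1,0.25,-0.1,7.8,0,0,0],[1,0.25,-0.1,7.8,0,0,0],[-1,0.25,-0.1,7.8,0,0,0],[-1,0.25,-0.1,7.8,0,0,0],[-1,0.25,-0.1,7.8,0,0,0],[-1,0.25,-0.1,7.8,0,0,0],[-1,0.25,-0.1,7.8,0,0,0],[-1,0.25,-0.1,7.8,0,0,0]]]'
python3 - <<'E'
from h import *
o=status.get_obs();print(o["time_s"],o["eef_pos"],o["wrist_force"],o["opening"],o["grasp_force"])
c=camera("wrist"); cv2.imwrite("pics/w2.png",c["frame"])
E
```

```text
time_s: 2.6
eef_pos: [0.5354, -0.236, 0.0843]
eef_rot: [0.001, 0.974, 0.226, 0.0]
wrist_force: [-1.9, 0.3, 5.8]
opening: 0.331
grasp_force: 59.2
2.6 [ 0.53535163 -0.23601893  0.08428011] [-1.85225924  0.29566406  5.84481204] 0.3308673257285982 59.20054078102112
```

View pics/w2.png

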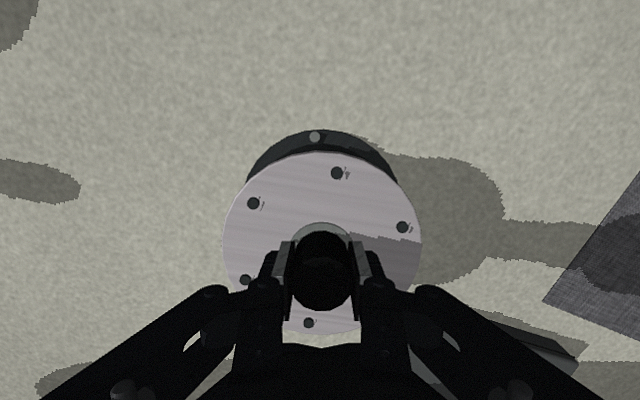

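```bash
for i in 1; do python3 -m handwheel '[[[-1,0,0,-0.1,0,0,0],[-1,0,0,-0.2,0,0,0],[-1,0,0,-0.3,0,0,0],[-1,0,0,-0.3,0,0,0],[-1,0,0,-0.3,0,0,0]]]'; done
```

```text
time_s: 3.28
eef_pos: [0.5344, -0.2355, 0.0856]
eef_rot: [-0.0, 0.974, 0.226, -0.0]
wrist_force: [1.3, -3.1, -10.5]
opening: 0.329
grasp_force: 59.8
```

```bash
python3 -m handwheel '[[[-1,0,0,0,0,0,0],[-1,0,0,-0.05,0,0,0],[-1,0,0,-0.1,0,0,0],[-1,0,0,-0.1,0,0,0],[-1,0,0,-0.1,0,0,0]]]'
```

```text
time_s: 3.9
eef_pos: [0.5346, -0.2354, 0.0876]
eef_rot: [-0.0, 0.974, 0.226, -0.0]
wrist_force: [-1.5, 0.2, -4.7]
opening: 0.329
grasp_force: 60.5
```

```bash
python3 - <<'E'
from h import *
for i in range(5):
    c=camera("side");o=status.get_obs();print(o["time_s"],o["eef_pos"].round(4),o["wrist_force"].round(1))
W=c; cv2.imwrite("pics/s1.png",c["frame"])
import pickle;pickle.dump(c,open("s.pkl","wb"))
c=camera("top")
for n,(u0,v0) in dict(A=(277,204),B=(411,213)).items():
    P=np.array([pt(c,u,v,c["depth"][v,u]) for v in range(v0-28,v0+29) for u in range(u0-28,u0+29) if c["depth"][v,u]>0])
    r=np.hypot(*(P[:,:2]-([.5525,.148] if n=="A" else [.5345,-.2365])).T); q=P[(r>.035)&(r<.05)&(P[:,2]<.1)&(P[:,2]>.07)]
    print(n,len(q),np.median(q[:,2]))
E
```

```text
3.95 [ 0.5347 -0.2354  0.0875] [-0.8 -0.7 -4.1]
4.0 [ 0.5347 -0.2354  0.0875] [-0.8  0.8 -3.6]
4.05 [ 0.5347 -0.2354  0.0875] [-1.6  1.1 -4.1]
4.1 [ 0.5347 -0.2354  0.0875] [-1.4  0.9 -3.3]
4.15 [ 0.5347 -0.2354  0.0875] [-1.6  0.2 -2.7]
A 494 0.0782611562931328
B 192 0.08171702953425453
```

View pics/s1.png

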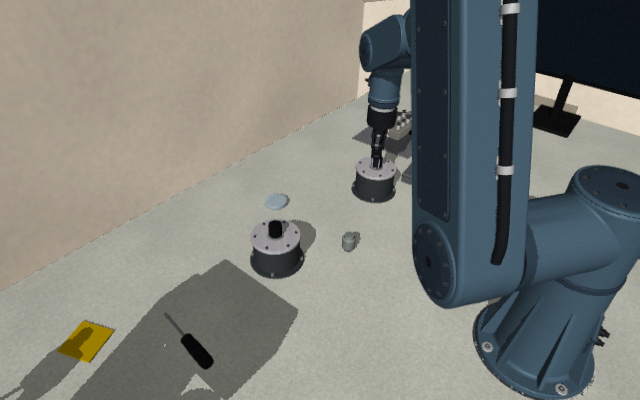

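The top view shows that lid B came up about 3.5 mm. The side view shows the other lid, at (276,238), still shut. B had held about -10.5 N statically, which is far above its weight, and the load then fell to about 3.5 N. I'll check this by going back to near the same height: a resting lid would show about 10 N there again.

```bash
python3 -m handwheel '[[[-1,0,0,0.1,0,0,0],[-1,0,0,0.1,0,0,0],[-1,0,0,0.1,0,0,0]]]'
python3 - <<'E'
from h import *
for i in range(4):
    c=camera("top");o=status.get_obs();print(o["time_s"],o["eef_pos"].round(4),o["wrist_force"].round(1))
E
python3 -m handwheel '[[[-1,0,0,-0.2,0,0,0],[-1,0,0,-0.4,0,0,0],[-1,0,0,-0.6,0,0,0],[-1,0,0,-0.75,0,0,0],[-1,0,0,-0.75,0,0,0],[-1,0,0,-0.75,0,0,0]]]'
python3 - <<'E'
from h import *
for i in range(5):
    c=camera("top");o=status.get_obs();print(o["time_s"],o["eef_pos"].round(4),o["wrist_force"].round(1))
u0,v0=411,213
P=np.array([pt(c,u,v,c["depth"][v,u]) for v in range(v0-28,v0+29) for u in range(u0-28,u0+29) if c["depth"][v,u]>0])
r=np.hypot(*(P[:,:2]-[.5345,-.2365]).T); q=P[(r>.03)&(r<.055)&(P[:,2]<.1)&(P[:,2]>.075)]
print(len(q),np.median(q,0),np.linalg.lstsq(np.c_[q[:,:2],np.ones(len(q))],q[:,2],rcond=None)[0])
E
```

```text
time_s: 4.58
eef_pos: [0.5353, -0.236, 0.0866]
eef_rot: [0.0, 0.974, 0.226, 0.0]
wrist_force: [0.3, -0.8, -1.0]
opening: 0.333
grasp_force: 60.9
4.625 [ 0.5353 -0.236   0.0866] [ 0.5 -0.7 -2. ]
4.675 [ 0.5353 -0.236   0.0866] [ 0.5 -1.1 -1. ]
4.725 [ 0.5353 -0.236   0.0866] [ 0.7 -0.3 -1.4]
4.775 [ 0.5353 -0.236   0.0866] [ 1.9  0.5 -1.3]
time_s: 5.52
eef_pos: [0.5348, -0.2355, 0.0937]
eef_rot: [-0.0, 0.974, 0.226, -0.0]
wrist_force: [0.5, -0.5, -3.4]
opening: 0.33
grasp_force: 60.6
5.575 [ 0.5347 -0.2356  0.0937] [-0.   0.8 -2.7]
5.625 [ 0.5348 -0.2356  0.0937] [ 0.2  0.7 -3.2]
5.675 [ 0.5348 -0.2356  0.0937] [ 0.   0.3 -4. ]
5.725 [ 0.5348 -0.2356  0.0937] [ 0.5 -0.5 -4.3]
5.775 [ 0.5348 -0.2356  0.0937] [-0.3  0.5 -3.6]
342 [ 0.56178437 -0.20619091  0.08780004] [-0.00727971 -0.00594409  0.09056846]
```

```bash
python3 -c "
from bench import ctrl; print(ctrl.hand_in())"
```

```text
the job is handed in; nothing more can be done
None
```

The job is handed in, with no verdict returned: the lid at about (0.535, -0.236) m read 10.5 N on the first pull, then 1–4 N, so I took it as the stuck one and held it level about 9.6 mm off its rim; the other lid was never touched or test-pulled.

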